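Pack the water-sampling kit tray

TASK

Pack the water-sampling kit into the dark grey tray: lay the syringe in the long trough and the black thermometer, display up, in the oblong nest, stand the dropper bottle upright in the round cup, and stand the small black stopper, wide end up, in the low square nest. Each must rest on the floor of its own place. Leave the big black stopper and the little metal weight standing where they are; they do not belong to the kit.

Things in the scene. Friction and masses are not known exactly. Their poses are not given: they have to be found in the camera images.
- syringe: Loose clear plastic syringe without needle, lying on the table: 124 mm long, barrel 17 mm in diameter (grip it there, at the middle), finger flange 30 mm wide at 38 mm along +y, a black cap at one end. Origin: middle of its length, on the underside (barrel axis 8 mm above). y is the long axis, z up. Either end may point either way in the trough.
- thermometer: Loose black panel thermometer with a grey display on top, 28 mm (x) by 47 mm (y) by 14 mm high, lying display up. Origin: centre of the underside; z up. Either way round in its nest.
- dropper_bottle: Loose small amber dropper bottle with a white pointed cap, standing upright: 52 mm high, round body 22 mm in diameter up to 31 mm, above it the cap, about 14 mm wide. Origin: centre of the underside; z up.
- small_stopper: Loose small black rubber stopper, tapered, wide end up: 22 mm in diameter and 22 mm high. Origin: centre of the underside; z up. Gripped as a plain 22 mm cylinder.
- weight: Loose round pale grey metal weight with a knob, 19 mm in diameter, 26 mm high, looking like a tiny bottle. Not part of the kit: leave it where it stands. Origin: centre of the underside.
- big_stopper: Loose large black stopper, tapered, wide end up: 38 mm across the top, 28 mm at the foot, 38 mm high. Not part of the kit: leave it where it stands. Origin: centre of the underside.
- trough: Long white trough fixed in the grey tray: inside 44 mm (x) by 140 mm (y, the long axis), floor 3 mm above its origin; 3 mm walls, 12 mm above the origin, closed ends, but both long sides open over the middle 70 mm for the fingers. Origin: centre of the underside, 4 mm above the table; z up. The other three nests stand in a row along y, 74 mm along its +x, 70 mm apart, in any order.
- oblong_nest: White oblong notched nest, fixed in the grey tray: inside 62 mm (x, the long axis) by 44 mm (y), outside 68 by 50 mm. Floor 3 mm above its origin; walls 10 mm above the origin, closed ends, the long sides open over the middle 36 mm. The tray is low: 150 by 220 mm plus a 20 mm tab at each end, rim 8 mm above the table. Origin: centre of the underside, 4 mm above the table; z up.
- round_cup: White round open cup, fixed in the grey tray: inside diameter 42 mm, outside 48 mm, rim 22 mm and floor 3 mm above its origin. Origin: centre of the underside, 4 mm above the table; z up. Mind the fixed stirrer with its flask, 0.5 m high, between the loose things and the tray (x over 0.52 m, y -0.08 to 0.14 m): carry round its front.
- square_nest: Low white square nest with a closed wall, fixed in the dark grey tray: inside 44 by 44 mm, outside 50 by 50 mm, rim 10 mm and floor 3 mm above its origin. Origin: centre of the underside, 4 mm above the table; z up.
Things that resemble listed ones, but are neither listed nor needed, are in the scene too. Leave any turquoise look-alike of the round_cup alone.

How it is judged:
By the outcome, as a careful person would: the job done as asked, in the order asked, and still so for the second after the job is handed in, with the robot touching nothing.
It also fails if it takes over 115 s, if anything falls off the work surface, if the arm or the gripper's body presses on something with over 40 N, if the wrist force passes 120 N, or if a joint passes its speed limit or range.

ROBOT

A 7-joint arm with a two-finger parallel gripper is mounted at the origin on a cart in front of the work surface, level with it; the furniture and walls round the work are solid. World frame = base frame: x ahead of the robot, y to its left, z up, the work surface at z = 0. Lengths are in m, angles in rad, forces in N, time in s.
With the tool pointing down it reaches from about 0.4 to 0.85 m from the base axis. Payload 10.4 kg.
Tool frame: the origin (TCP) lies midway between the tips of the shut fingers; the grasp point (between the pads) lies 19 mm behind it; z points along the fingers, y is the line along which they close (so a half turn about z gives the same grasp; the last joint's range is limited). The gripper opens to 87 mm and grips with 3 to 60 N. Pads are 19 mm wide; open, the fingers measure 117 mm over their backs; the gripper's body (75 mm by 190 mm) begins 51 mm behind the grasp point.
Start: joints at [-1.142, 0.332, -0.065, 1.46, 0.022, 1.35, -0.088], TCP at [0.273, 0.562, 0.223] pointing down, gripper open.
Joint ranges: [-2.6, 2.6], [-0.5, 2.12], [-1.47, 1.34], [0.16, 2.42], [-1.27, 4.41], [0.06, 2.06], [-2.6, 2.6]. Speed limits (rad/s): [2.22, 2.22, 2.79, 2.79, 3.14, 3.14, 3.14].

INTERFACE

Orientations are given as a unit quaternion [x, y, z, w].
In Python, from bench import r gives the robot as it stands.
- The arm moves only by the tool arm_command, never from a script. Its argument "moves" is one flat list of numbers, 4 for each row, row after row: the shift along the tool's x, y, z in cm, then the turn about the tool's z in degrees. A call has 1 to 12 rows; each row shifts and turns the commanded pose from where the row before left it, along the tool's axes as they then stand; what a row does not reach is not made up. A row lasts 1/12 s, in which the tool goes at most 41.7 mm and 7.16 degrees, less where a joint would pass 70% of its speed; a pose out of reach is approached as far as the arm can. A call with a gripper value outside its range is refused whole. "fingers" is the opening in per cent of the stroke, from 0 (shut) to 100 (fully open), set as the call begins (left out, the last holds). The fingers move at their own pace and stop on an object; "squeeze" is the grip in N (left out, the last holds). Time passes only in rows, so rows that do not move let the fingers close. It gives the time, the measured TCP pose, the force, the opening and the grip force at its end, in the units of the state.
- r.read_state(): the state, without advancing time (a new reading comes with each control period).
- r.camera(name): name is "scene" or "top"; returns the picture (384x512x3 uint8, red, green, blue); there is no depth.
- r.camera_info(name): a dict with "fx", "fy", "cx", "cy" (pixels), "k1" (the pictures are not rectified: a ray, as slopes to the right and down, at radius r is drawn at 1 + k1 r^2 times it, then the intrinsics apply), "origin" and "attitude" of the camera in the world. Camera axes: x right, y up, looking along -z (the intrinsics and any distortion apply to the point x, -y, -z); pixel columns grow to the right and rows downward; lengths in m; the calibration is good to about 2 mm. A picture is of the moment at which its call begins. camera_info takes no time and is no camera call.
- r.close_job(): hands the job in; it is judged then, once.
The state is a dict: "time": time; "joint_positions": joint angles; "joint_vel": joint speeds; "joint_torque": joint torques, N m; "ee_pos": TCP position; "eef_rot": TCP orientation; "ft_force": force on the tool from outside, world axes, zero at the start; "torque": the same for the moment, N m; "width": finger opening in m; "grip_force": force on a finger pad.
Only numpy, scipy, OpenCV 4.12 (cv2) and the standard library are available. Lean on these libraries where they do the work, as an engineer would, in place of code of your own. Each camera call takes 0.05 s, during which the arm holds its last target. There are 200 camera calls.

## Working session

There is one attempt and no reset: what is moved stays moved. The work goes in short steps, Python scripts to look and compute and a tool call to move; the robot and the scene stay as the last step left them, time stands still between calls to the robot, and variables do not carry over. Pictures are saved under pics/ and viewed, at most 14 in all, crops included, and the job is handed in when it is done.

Besides the shell and the picture viewer there is one more tool, called in YAML: its name, and indented under it one key for each argument. arm_command: Moves the arm, as the interface text tells. Its arguments: {"type":"object","properties":{"moves":{"type":"array"},"fingers":{"type":"number"},"squeeze":{"type":"number"}},"required":["moves"]}

```bash
ls; mkdir -p pics; python3 - <<'E'
from bench import r
import cv2
for n in("top","scene"):
    cv2.imwrite(f"pics/{n}0.png",cv2.resize(r.camera(n)[:,:,::-1],(800,600),interpolation=cv2.INTER_CUBIC)); print(r.camera_info(n))
s=r.read_state(); print(s)
E
```

```text
pics
{'fx': 435.36824925350953, 'fy': 435.36824925350953, 'cx': 251.76170487907655, 'cy': 192.3218204575151, 'k1': -0.15050819760722578, 'origin': array([0.40821945, 0.01046518, 1.25331753]), 'attitude': array([-0.03581038,  0.04108574,  0.71257503, -0.69947581])}
{'fx': 451.22139345767744, 'fy': 451.22139345767744, 'cx': 262.98433770460525, 'cy': 188.23679293813285, 'k1': -0.17186211860545098, 'origin': array([-0.32764977, -0.63748365,  0.49117986]), 'attitude': array([ 0.49739665, -0.24442223, -0.37523647,  0.74300198])}
{'time': 0.1, 'joint_positions': array([-1.14159889,  0.3327987 , -0.06466654,  1.46082429,  0.02160387,
        1.34994318, -0.08848014]), 'joint_vel': array([-1.18392200e-03,  2.86706060e-04, -3.17633524e-06, -3.13623309e-03,
       -3.58873897e-04,  2.08245853e-04, -8.32892471e-04]), 'joint_torque': array([ 1.91584855e-03, -6.24547076e+01,  2.48948793e-02, -3.90717316e+01,
       -6.14750572e-02,  3.66778078e-02,  4.91704998e-05]), 'ee_pos': array([0.27273628, 0.56196712, 0.22185544]), 'eef_rot': array([ 2.23978585e-01,  9.74593856e-01, -6.30087714e-04, -1.07191051e-04]), 'ft_force': array([ 0.20571798, -0.45051783, -0.22319075]), 'torque': array([ 0.02661354,  0.01656405, -0.01826913]), 'grip_force': 0.0, 'width': 0.08697039900065436}
```

View pics/top0.png

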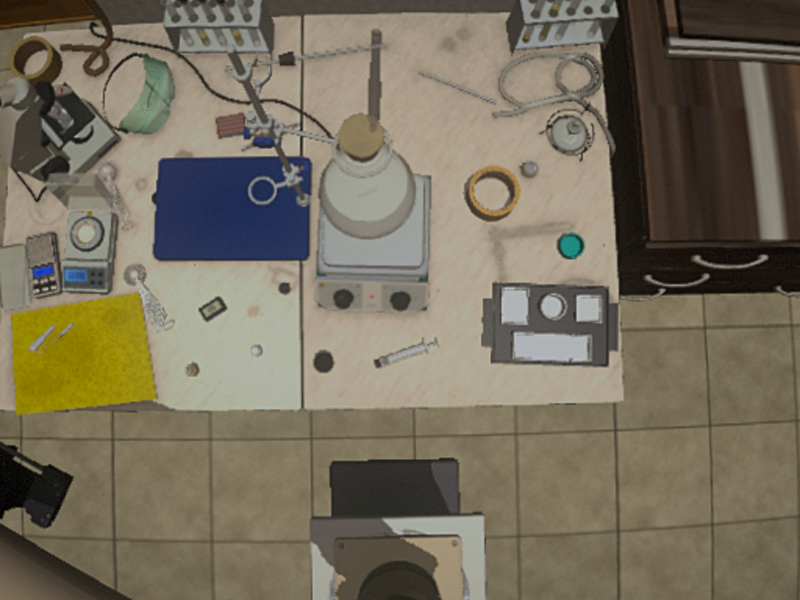

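View pics/scene0.png

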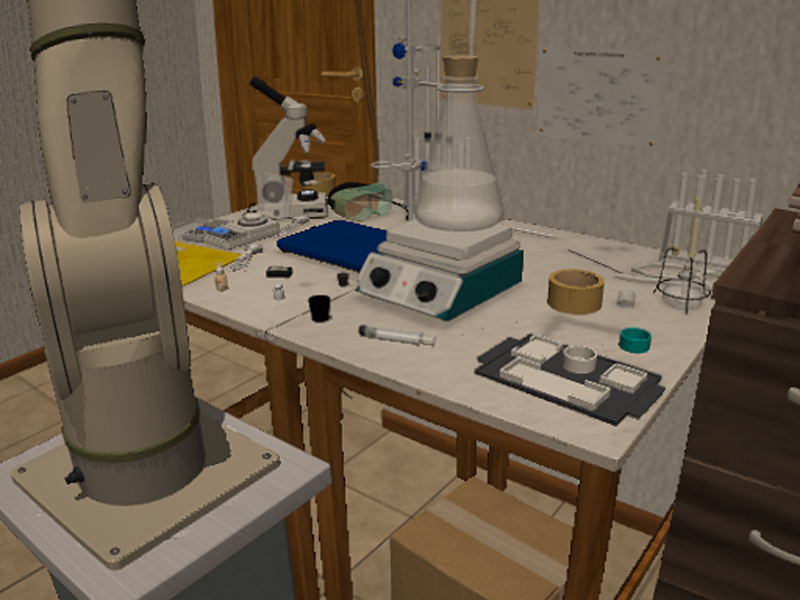

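The overview shows bottle ~(192,369), weight (256,350), thermometer (212,308), small stopper (284,287), big stopper (323,361), syringe (375–437,352), and tray with nests ~(515,305), (553,306), (589,308) and trough (551,346). I'll enlarge these.

```bash
cat > h.py <<'E'
import numpy as np,cv2
from bench import r
from scipy.spatial.transform import Rotation as R
def ray(n,u,v):
    i=r.camera_info(n); K=np.array([[i['fx'],0,i['cx']],[0,i['fy'],i['cy']],[0,0,1.]])
    p=cv2.undistortPointsIter(np.array([[[u,v]]],float),K,np.array([i['k1'],0,0,0,0]),None,None,(3,100,1e-12))[0,0]
    return i['origin'],R.from_quat(i['attitude']).apply([p[0],-p[1],-1])
def px(n,u,v,z):
    o,d=ray(n,u,v); return (o+d*(z-o[2])/d[2])[:2]
def crop(n,x0,y0,w,h,k,f):
    a=r.camera(n)[:,:,::-1][y0:y0+h,x0:x0+w]; cv2.imwrite(f,cv2.resize(a,None,fx=k,fy=k,interpolation=cv2.INTER_CUBIC))
E
python3 - <<'E'
from h import *
crop("top",110,175,100,75,8,"pics/a.png"); crop("top",200,205,90,45,8,"pics/b.png"); crop("top",305,175,95,65,8,"pics/c.png")
E
```

```text
(no output)
```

View pics/a.png

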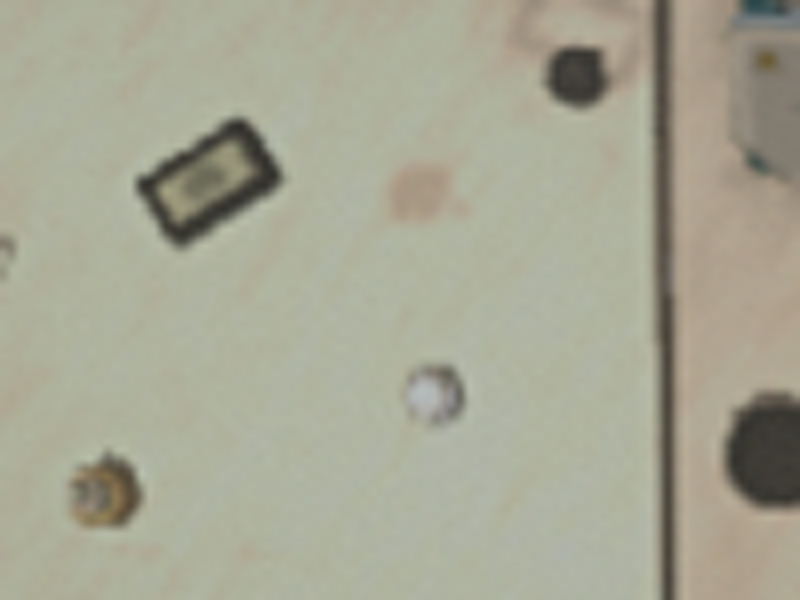

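View pics/b.png

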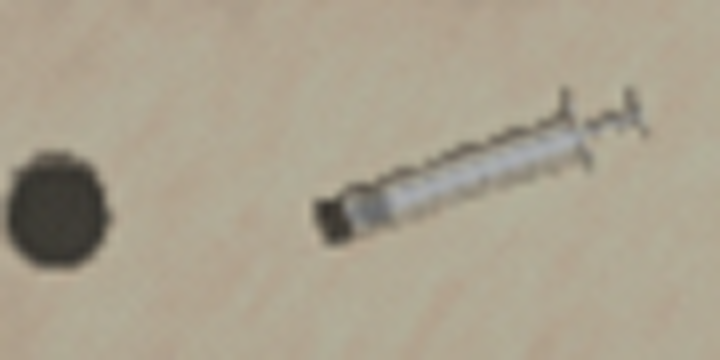

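View pics/c.png

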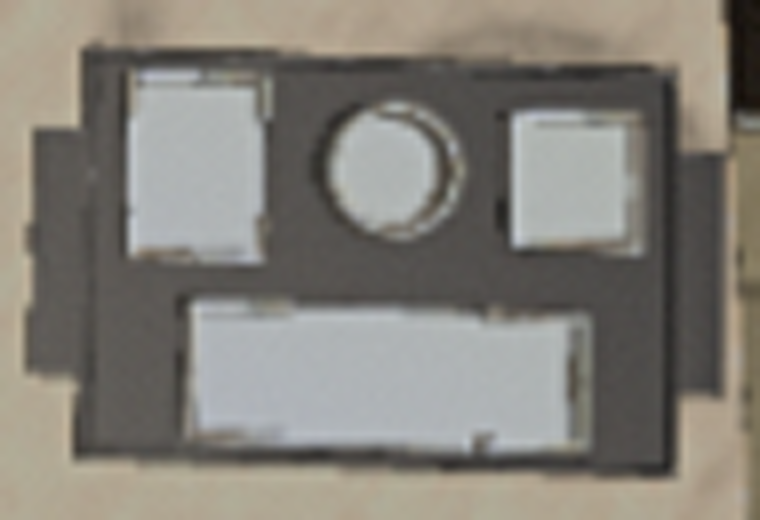

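Crop a: thermometer centre ~(211,181), small stopper (577,75), bottle body ~(107,492). Crop b: syringe from cap (318,224) to plunger (642,112), flange ~(575,130). Crop c: oblong nest centre (198,166), cup rim (396,170), square nest (577,181), trough (388,376).

```bash
cat >> h.py <<'E'
def proj(n,P):
    i=r.camera_info(n); q=R.from_quat(i['attitude']).inv().apply(np.atleast_2d(P)-i['origin'])
    p=np.c_[q[:,0],-q[:,1]]/-q[:,2:]; p=p*(1+i['k1']*(p**2).sum(1))[:,None]
    return p*[i['fx'],i['fy']]+[i['cx'],i['cy']]
E
python3 - <<'E'
from h import *
def P(x0,y0,u,v,z): return px("top",x0+(u+.5)/8-.5,y0+(v+.5)/8-.5,z)
A=(110,175);B=(200,205);C=(305,175)
np.set_printoptions(precision=4,suppress=True)
th=[P(*A,*c,.014) for c in[(140,185),(240,118),(283,178),(180,245)]]
print("therm",np.mean(th,0),[np.linalg.norm(th[i]-th[i-1]) for i in range(4)], "long dir",np.degrees(np.arctan2(*((th[1]-th[0])+(th[2]-th[3]))[::-1])))
ss=P(*A,577,75,.022);print("stopper",ss)
bo=P(*A,107,492,.015);print("bottle",bo,"cap",P(*A,90,494,.048))
print("weight",P(*A,433,396,.02),"big",P(*B,57,210,.036))
a=P(*B,318,224,.008);b=P(*B,642,112,.008);f=P(*B,576,130,.008)
print("syr",a,b,(a+b)/2,np.linalg.norm(a-b),"flange dist from mid",np.linalg.norm(f-(a+b)/2),"yaw of +y",np.degrees(np.arctan2(*(b-a)[::-1])))
ob=P(*C,198,166,.014);rc=P(*C,396,170,.026);sq=P(*C,577,181,.014);t=P(*C,388,376,.016)
print("ob",ob,"cup",rc,"sq",sq,"trough",t)
# fit tray: local points
L=np.array([[.074,.07],[.074,0],[.074,-.07],[0,0]]);W=np.array([ob,rc,sq,t])
Lc=L-L.mean(0);Wc=W-W.mean(0);H=Lc.T@Wc
th=np.arctan2(H[0,1]-H[1,0],H[0,0]+H[1,1]);Rm=np.array([[np.cos(th),-np.sin(th)],[np.sin(th),np.cos(th)]])
fit=Lc@Rm.T+W.mean(0);print("tray yaw",np.degrees(th),"\n",fit,"\nres mm",(W-fit)*1e3)
for n,c,rr,hs in[("bottle",bo,.011,(0,.031)),("stopper",ss,.011,(.022,))]:
  for h in hs:
    q=proj("top",[[c[0]+rr*np.cos(a),c[1]+rr*np.sin(a),h] for a in np.linspace(0,6.28,40)]);q=(q-A+.5)*8-.5;print(n,h,q.min(0),q.max(0))
for n,c,h in[("bottle",bo,.052),("bottle",bo,0),("stopper",ss,.011),("syr",(a+b)/2,.008),("th",np.mean(W,0),0)]: print(n,h,proj("scene",[[*c,h]])*800/512)
E
```

```text
therm [0.5353 0.3346] [np.float64(0.02660889895854171), np.float64(0.043645557447818645), np.float64(0.02724572068940734), np.float64(0.044441101545197655)] long dir -57.518575993498374
stopper [0.5704 0.1999]
bottle [0.424  0.3717] cap [0.4229 0.3682]
weight [0.4566 0.2521] big [0.4353 0.128 ]
syr [0.4294 0.0376] [ 0.4671 -0.079 ] [ 0.4483 -0.0207] 0.12252281799878154 flange dist from mid 0.036825172410268524 yaw of +y -72.04875496661776
ob [ 0.5308 -0.2231] cup [ 0.5268 -0.2925] sq [ 0.5227 -0.3623] trough [ 0.4537 -0.289 ]
tray yaw -3.198312014011545 
 [[ 0.5309 -0.2229]
 [ 0.527  -0.2928]
 [ 0.5231 -0.3627]
 [ 0.4531 -0.2886]] 
res mm [[-0.0824 -0.2463]
 [-0.1413  0.2466]
 [-0.3523  0.3171]
 [ 0.576  -0.3173]]
bottle 0 [ 89.2357 462.0481] [148.3339 522.725 ]
bottle 0.031 [ 63.9465 460.4372] [124.4225 522.6109]
stopper 0.022 [546.4739  44.5117] [607.5587 105.4939]
bottle 0.052 [[219.3469 263.3349]]
bottle 0 [[222.4273 289.3995]]
stopper 0.011 [[342.3267 279.8383]]
syr 0.008 [[395.349  335.0158]]
th 0 [[570.8689 373.0383]]
```

```bash
cat >> h.py <<'E'
def pose():
    s=r.read_state(); M=R.from_quat(s['eef_rot']).as_matrix(); return s['ee_pos'],np.degrees(np.arctan2(M[1,1],M[0,1]))
def plan(wps,p=None,vmax=3.3,wmax=6.5):
    """wps: (x,y,z,yaw of tool y deg); prints rows in calls of 12"""
    if p is None: p=pose()
    c=np.array(p[0]);a=p[1];out=[]
    for *t,ya in wps:
        t=np.array(t);d=t-c;da=ya-a;n=max(1,int(np.ceil(max(np.linalg.norm(d)*100/vmax,abs(da)/wmax))))
        c0=c.copy();a0=a
        for k in range(1,n+1):
            g=c0+d*k/n-c; s,co=np.sin(np.radians(a)),np.cos(np.radians(a))
            y=np.array([co,s,0]);x=np.array([-s,co,0])  # y x z(down)
            m=np.round([g@x*100,g@y*100,-g[2]*100],1); w=round(-(a0+da*k/n-a),1)
            c=c+(x*m[0]+y*m[1]-np.array([0,0,m[2]]))/100; a-=w; out.append([*(m+0.),w+0.])
    for i in range(0,len(out),12): print([float(f"{v:g}") for q in out[i:i+12] for v in q])
    print("end",c.round(4),round(a,1),len(out))
    return c,a
E
python3 - <<'E'
from h import *
k=512/800
def tri(a,b):
    o1,d1=ray("top",*(np.array(a)*k));o2,d2=ray("scene",*(np.array(b)*k))
    s=np.linalg.lstsq(np.c_[d1,-d2],o2-o1,rcond=None)[0];return ((o1+d1*s[0]+o2+d2*s[1])/2).round(3)
print("stirrer bottom",tri((428,310),(440,318)),"top",tri((428,281),(461,268)),"edge",px("top",400*k,408*k,0))
M=R.from_quat(r.read_state()['eef_rot']).as_matrix();print(M.round(2))
plan([(.420,-.030,.10,18)])
E
```

```text
stirrer bottom [ 0.522 -0.059  0.021] top [ 0.569 -0.061  0.091] edge [ 0.34707577 -0.00856801]
[[-0.9   0.44 -0.  ]
 [ 0.44  0.9  -0.  ]
 [-0.   -0.   -1.  ]]
[-2.1, -2.5, 0.6, 2.4, -2.1, -2.3, 0.7, 2.5, -2.3, -2.3, 0.6, 2.4, -2.3, -2.2, 0.7, 2.4, -2.5, -2.1, 0.6, 2.4, -2.5, -2.0, 0.7, 2.5, -2.6, -1.8, 0.6, 2.4, -2.7, -1.8, 0.6, 2.4, -2.8, -1.6, 0.7, 2.4, -2.8, -1.6, 0.6, 2.5, -2.9, -1.4, 0.7, 2.4, -2.9, -1.2, 0.6, 2.4]
[-3.0, -1.2, 0.7, 2.5, -3.1, -1.0, 0.6, 2.4, -3.1, -0.9, 0.6, 2.4, -3.1, -0.8, 0.7, 2.4, -3.1, -0.6, 0.6, 2.5, -3.2, -0.5, 0.7, 2.4, -3.2, -0.4, 0.6, 2.4]
end [ 0.4197 -0.0302  0.1002] 18.0 19
```

arm_command:
  moves: [-2.1,-2.5,0.6,2.4,-2.1,-2.3,0.7,2.5,-2.3,-2.3,0.6,2.4,-2.3,-2.2,0.7,2.4,-2.5,-2.1,0.6,2.4,-2.5,-2.0,0.7,2.5,-2.6,-1.8,0.6,2.4,-2.7,-1.8,0.6,2.4,-2.8,-1.6,0.7,2.4,-2.8,-1.6,0.6,2.5,-2.9,-1.4,0.7,2.4,-2.9,-1.2,0.6,2.4]
  fingers: 100
  squeeze: 15

```text
time: 1.25
ee_pos: [0.366, 0.1872, 0.1453]
eef_rot: [0.463, 0.887, 0.0, -0.0]
ft_force: [1.1, -0.2, 0.9]
width: 0.0869
grip_force: 0.0
```

arm_command:
  moves: [-3.0,-1.2,0.7,2.5,-3.1,-1.0,0.6,2.4,-3.1,-0.9,0.6,2.4,-3.1,-0.8,0.7,2.4,-3.1,-0.6,0.6,2.5,-3.2,-0.5,0.7,2.4,-3.2,-0.4,0.6,2.4,0,0,0,0,0,0,0,0]

```text
time: 2.0
ee_pos: [0.4196, -0.0316, 0.1003]
eef_rot: [0.589, 0.808, -0.0, -0.0]
ft_force: [-0.8, 1.0, 0.5]
width: 0.087
grip_force: 0.0
```

```bash
python3 - <<'E'
from h import *
print(r.read_state()['joint_positions'].round(2),pose())
plan([(.424,-.0295,.03,18),(.424,-.0295,.003,18)],vmax=2)
crop("top",190,190,100,75,8,"pics/d.png")
E
```

```text
[-0.54 -0.03  0.51  2.14  0.02  1.03  0.27] (array([ 0.41964971, -0.03156471,  0.10032059]), np.float64(17.806771589940233))
[0.0, 0.1, 1.8, 0.0, 0.0, 0.1, 1.7, -0.1, 0.0, 0.2, 1.8, 0.0, 0.1, 0.1, 1.7, -0.1, 0.0, 0.0, 1.4, 0.0, 0.0, 0.0, 1.3, 0.0]
end [ 0.4241 -0.0291  0.0033] 18.0 6
```

View pics/d.png

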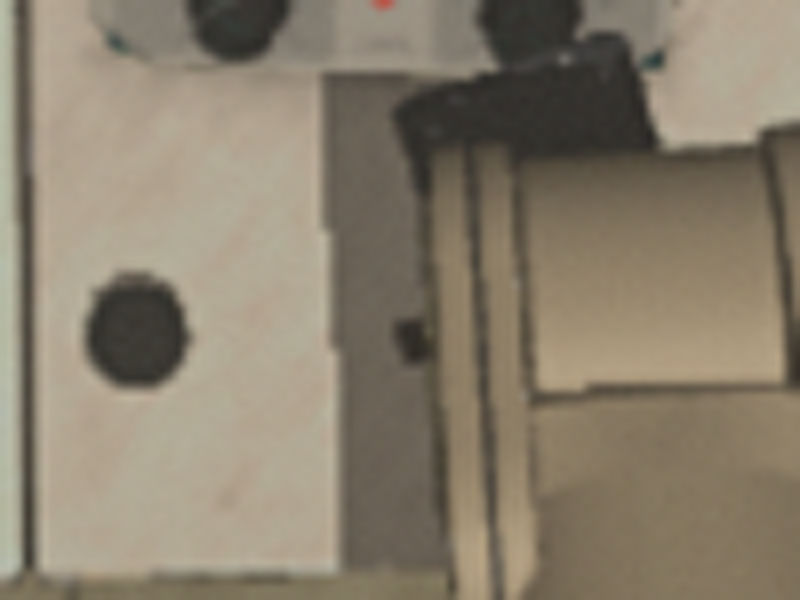

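The arm hides the syringe, except its cap at (412,340). The dark gripper body reaches to about the stirrer front at (520,70), so I keep the offset grasp.

arm_command:
  moves: [0.0,0.1,1.8,0.0,0.0,0.1,1.7,0,0.0,0.2,1.8,0.0,0.1,0.1,1.7,0,0.0,0.0,1.4,0.0,0.0,0.0,1.3,0.0,0,0,0,0,0,0,0,0]

```text
time: 2.72
ee_pos: [0.4238, -0.0267, 0.0035]
eef_rot: [0.587, 0.81, -0.0, -0.0]
ft_force: [0.5, -0.1, 0.6]
width: 0.087
grip_force: 0.0
```

arm_command:
  moves: [0,0,0,0,0,0,0,0,0,0,0,0,0,0,0,0,0,0,0,0,0,0,0,0,0,0,0,0,0,0,0,0,0,0,0,0,0,0,0,0,0,0,0,0]
  fingers: 0

```text
time: 3.63
ee_pos: [0.4242, -0.0276, 0.0035]
eef_rot: [0.588, 0.809, 0.0, -0.0]
ft_force: [-0.0, 0.4, -0.3]
width: 0.0217
grip_force: 0.0
```

arm_command:
  moves: [0,0,0,0,0,0,0,0,0,0,0,0,0,0,0,0]

```text
time: 3.97
ee_pos: [0.4242, -0.0276, 0.0035]
eef_rot: [0.588, 0.809, 0.0, -0.0]
ft_force: [-1.1, 0.6, 0.0]
width: 0.0162
grip_force: 15.0
```

arm_command:
  moves: [0,0,-1.5,0,0,0,-1.5,0,0,0,-2.0,0,0,0,0,0]

```text
time: 4.3
ee_pos: [0.426, -0.0275, 0.0563]
eef_rot: [0.588, 0.809, 0.002, 0.001]
ft_force: [1.3, 0.1, 0.1]
width: 0.0161
grip_force: 15.0
```

```bash
python3 - <<'E'
from h import *
print(pose())
cv2.imwrite("pics/e.png",cv2.resize(r.camera("scene")[150:300,190:390,::-1],(800,600),interpolation=cv2.INTER_CUBIC))
E
```

```text
(array([ 0.42603002, -0.02754284,  0.05627449]), np.float64(17.988895536670196))
```

View pics/e.png

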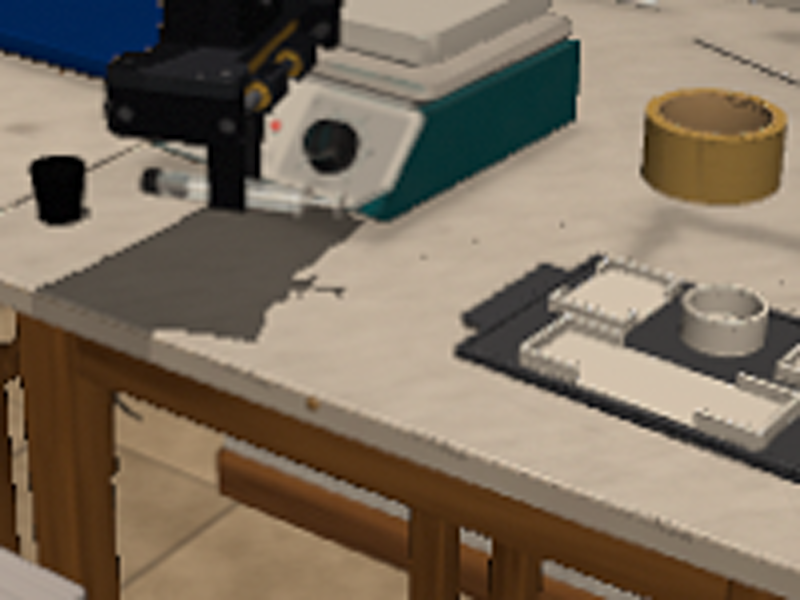

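The syringe is held at about its middle: cap at (145,180), finger (228,180), plunger (355,205).

```bash
python3 - <<'E'
from h import *
plan([(.42,-.13,.08,10),(.4531,-.2886,.06,-3.2)])
E
```

```text
[-2.4, -0.9, -0.6, 2.0, -2.4, -0.9, -0.7, 2.0, -2.5, -0.7, -0.6, 2.0, -2.5, -0.7, -0.6, 2.0, -3.2, 0.1, 0.4, 2.6, -3.3, 0.3, 0.4, 2.7, -3.2, 0.4, 0.4, 2.6, -3.2, 0.5, 0.4, 2.7, -3.1, 0.7, 0.4, 2.6]
end [ 0.4532 -0.2884  0.0599] -3.2 9
```

arm_command:
  moves: [-2.4,-0.9,-0.6,2.0,-2.4,-0.9,-0.7,2.0,-2.5,-0.7,-0.6,2.0,-2.5,-0.7,-0.6,2.0,-3.2,0.1,0.4,2.6,-3.3,0.3,0.4,2.7,-3.2,0.4,0.4,2.6,-3.2,0.5,0.4,2.7,-3.1,0.7,0.4,2.6,0,0,0,0,0,0,0,0,0,0,0,0]

```text
time: 5.35
ee_pos: [0.4513, -0.2881, 0.0576]
eef_rot: [0.726, 0.687, -0.0, -0.001]
ft_force: [-0.2, -0.2, -0.5]
width: 0.0163
grip_force: 15.0
```

```bash
python3 - <<'E'
from h import *
print(pose())
plan([(.4531,-.2886,.022,-3.2),(.4531,-.2886,.0107,-3.2)],vmax=1)
cv2.imwrite("pics/f.png",cv2.resize(r.camera("scene")[160:300,280:460,::-1],(771,600),interpolation=cv2.INTER_CUBIC))
E
```

```text
(array([ 0.45133873, -0.28811766,  0.05760112]), np.float64(-3.1676982779346017))
[0.0, 0.0, 0.9, 0.0, 0.0, 0.1, 0.9, 0.0, 0.0, 0.0, 0.9, 0.0, 0.0, 0.1, 0.9, 0.0, 0.0, 0.0, 0.5, 0.0, 0.0, 0.0, 0.6, 0.0]
end [ 0.4533 -0.2882  0.0106] -3.2 6
```

View pics/f.png

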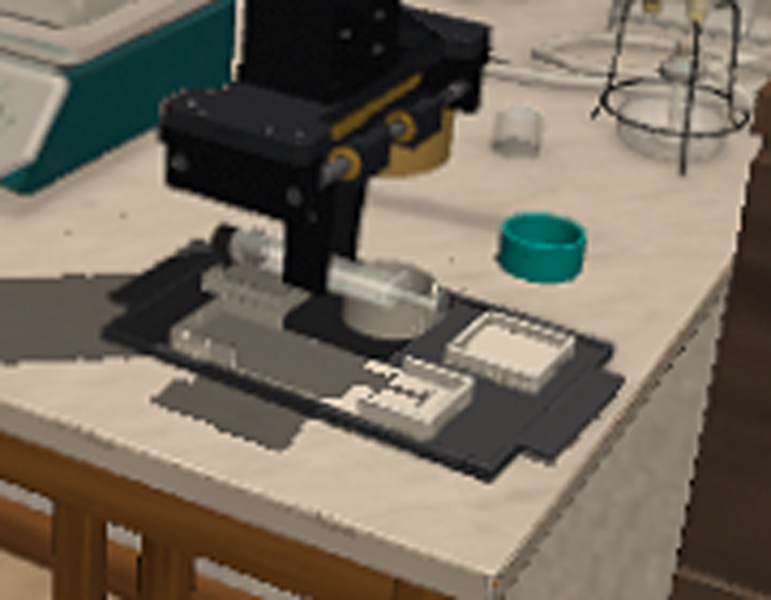

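The syringe hangs above the trough: cap end (210,240), plunger end (445,300). I'll check how well it is centred along its length before lowering.

```bash
python3 - <<'E'
from h import *
d=np.array([np.cos(np.radians(86.8)),np.sin(np.radians(86.8)),0]);c=np.array([.4513,-.2881,.0625])
q=proj("scene",[c+d*s for s in(.062,0,-.062)]);print((q-[280,160])*771/180)
E
```

```text
[[211.89403882 234.98944803]
 [319.57741676 269.70872639]
 [434.47298808 306.72158393]]
```

arm_command:
  moves: [0.0,0.0,0.9,0.0,0.0,0.1,0.9,0.0,0.0,0.0,0.9,0.0,0.0,0.1,0.9,0.0,0,0,0,0,0,0,0,0]

```text
time: 5.9
ee_pos: [0.4534, -0.2886, 0.0217]
eef_rot: [0.726, 0.687, -0.0, -0.001]
ft_force: [0.1, -0.7, 1.0]
width: 0.0164
grip_force: 15.0
```

arm_command:
  moves: [0,0,0.5,0,0,0,0.4,0,0,0,0.2,0,0,0,0,0,0,0,0,0]

```text
time: 6.32
ee_pos: [0.4539, -0.2888, 0.0115]
eef_rot: [0.727, 0.687, 0.0, -0.0]
ft_force: [-0.1, 0.8, -0.6]
width: 0.0163
grip_force: 15.0
```

arm_command:
  moves: [0,0,0,0,0,0,0,0,0,0,0,0,0,0,0,0,0,0,0,0]
  fingers: 40

```text
time: 6.73
ee_pos: [0.454, -0.2888, 0.0116]
eef_rot: [0.726, 0.687, 0.0, 0.0]
ft_force: [-0.0, -0.0, -0.5]
width: 0.0333
grip_force: 0.0
```

arm_command:
  moves: [0,0,-1,0,0,0,-1.5,0,0,0,-2.5,0,0,0,-3,0,0,0,-3,0,0,0,0,0]

```text
time: 7.23
ee_pos: [0.4562, -0.2907, 0.1274]
eef_rot: [0.727, 0.687, 0.002, 0.003]
ft_force: [0.7, -0.2, 0.0]
width: 0.0348
grip_force: 0.0
```

```bash
python3 - <<'E'
from h import *
print(pose())
# thermometer: fingers 52mm open ; closing axis 32.5
plan([(.44,-.24,.13,-3.2),(.41,-.1,.13,0),(.41,.10,.13,15),(.5353,.3346,.06,32.5)])
E
```

```text
(array([ 0.45619608, -0.29072979,  0.1274263 ]), np.float64(-3.241690823028171))
[2.5, -1.0, -0.1, 0.0, 2.5, -0.9, -0.2, 0.0, 2.8, -0.8, 0.0, -0.6, 2.7, -0.7, 0.0, -0.7, 2.8, -0.7, 0.0, -0.6, 2.8, -0.6, 0.0, -0.7, 2.8, -0.7, 0.0, -0.6, 2.9, 0.0, 0.0, -2.1, 2.8, 0.1, 0.0, -2.2, 2.8, 0.2, 0.0, -2.1, 2.9, 0.3, 0.0, -2.2, 2.8, 0.5, 0.0, -2.1]
[2.8, 0.5, 0.0, -2.2, 2.8, 0.6, 0.0, -2.1, 2.2, 2.0, 0.8, -1.9, 2.0, 2.1, 0.8, -2.0, 2.1, 2.2, 0.7, -1.9, 1.9, 2.2, 0.8, -2.0, 1.9, 2.3, 0.8, -1.9, 1.7, 2.4, 0.8, -2.0, 1.8, 2.4, 0.8, -1.9, 1.6, 2.4, 0.8, -2.0, 1.5, 2.6, 0.7, -1.9]
end [0.5356 0.3347 0.0604] 32.5 23
```

arm_command:
  moves: [2.5,-1.0,-0.1,0.0,2.5,-0.9,-0.2,0.0,2.8,-0.8,0.0,-0.6,2.7,-0.7,0.0,-0.7,2.8,-0.7,0.0,-0.6,2.8,-0.6,0.0,-0.7,2.8,-0.7,0.0,-0.6,2.9,0.0,0.0,-2.1,2.8,0.1,0.0,-2.2,2.8,0.2,0.0,-2.1,2.9,0.3,0.0,-2.2,2.8,0.5,0.0,-2.1]
  fingers: 65

```text
time: 8.23
ee_pos: [0.4075, 0.0462, 0.1252]
eef_rot: [0.637, 0.77, 0.001, 0.0]
ft_force: [0.2, 0.3, 0.3]
width: 0.0568
grip_force: 0.0
```

arm_command:
  moves: [2.8,0.5,0.0,-2.2,2.8,0.6,0.0,-2.1,2.2,2.0,0.8,-1.9,2.0,2.1,0.8,-2.0,2.1,2.2,0.7,-1.9,1.9,2.2,0.8,-2.0,1.9,2.3,0.8,-1.9,1.7,2.4,0.8,-2.0,1.8,2.4,0.8,-1.9,1.6,2.4,0.8,-2.0,1.5,2.6,0.7,-1.9,0,0,0,0]

```text
time: 9.23
ee_pos: [0.5328, 0.3418, 0.053]
eef_rot: [0.478, 0.878, 0.0, -0.0]
ft_force: [-1.3, 0.4, -0.1]
width: 0.0564
grip_force: 0.0
```

arm_command:
  moves: [0,0,0,0,0,0,0,0]

```text
time: 9.4
ee_pos: [0.5329, 0.3358, 0.0548]
eef_rot: [0.481, 0.877, -0.0, 0.0]
ft_force: [-0.4, -1.4, 0.2]
width: 0.0564
grip_force: 0.0
```

```bash
python3 - <<'E'
from h import *
print(pose())
plan([(.5353,.3346,.02,32.5),(.5353,.3346,.002,32.5)],vmax=2)
crop("top",305,175,95,65,8,"pics/g.png")
E
```

```text
(array([0.53290578, 0.33584263, 0.05477821]), np.float64(32.45591247783552))
[-0.1, 0.1, 1.7, 0.0, -0.1, 0.0, 1.8, 0.0, 0.0, 0.0, 1.8, 0.0]
end [0.5348 0.3347 0.0018] 32.5 3
```

View pics/g.png

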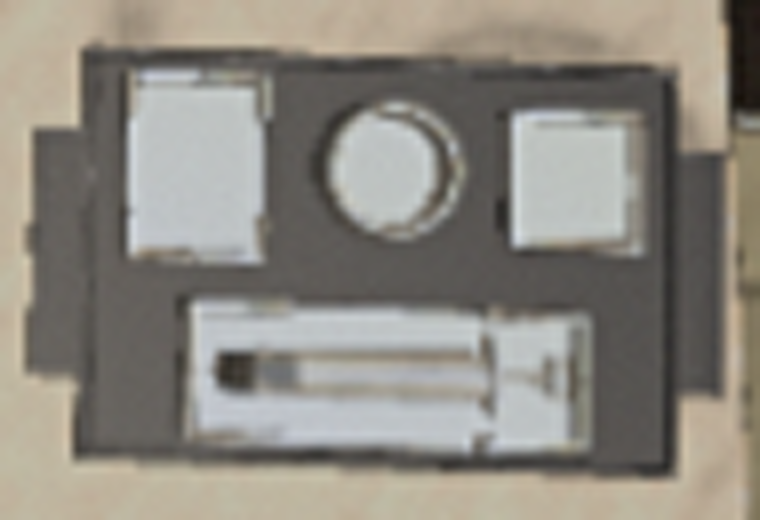

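The syringe lies inside the trough, from (215,370) to (555,375). Next is the thermometer.

arm_command:
  moves: [-0.1,0.1,1.7,0.0,-0.1,0.1,1.4,0.0,0.0,0.0,1.2,0.0,0,0,0.8,0,0,0,0,0,0,0,0,0]

```text
time: 9.95
ee_pos: [0.5353, 0.3358, 0.0032]
eef_rot: [0.481, 0.877, -0.0, -0.0]
ft_force: [-0.1, 0.5, 1.0]
width: 0.0565
grip_force: 0.0
```

arm_command:
  moves: [0,0,0,0,0,0,0,0,0,0,0,0,0,0,0,0,0,0,0,0,0,0,0,0,0,0,0,0,0,0,0,0]
  fingers: 0

```text
time: 10.62
ee_pos: [0.5356, 0.3363, 0.0038]
eef_rot: [0.481, 0.877, 0.0, 0.0]
ft_force: [-0.7, -0.3, 2.1]
width: 0.0284
grip_force: 15.0
```

```bash
python3 - <<'E'
from h import *
plan([(.5356,.3363,.06,32.5),(.415,.14,.10,86.8),(.415,-.16,.10,86.8),(.5309,-.2229,.05,86.8)])
E
```

```text
[0.0, 0.0, -2.8, 0.0, 0.0, 0.0, -2.8, 0.0, -1.1, -2.3, -0.4, -6.0, -0.9, -2.4, -0.5, -6.1, -0.6, -2.5, -0.4, -6.0, -0.3, -2.5, -0.5, -6.0, -0.1, -2.6, -0.4, -6.1, 0.2, -2.5, -0.5, -6.0, 0.4, -2.6, -0.4, -6.0, 0.7, -2.4, -0.5, -6.1, 1.0, -2.4, -0.4, -6.0, -0.2, -3.0, 0.0, 0.0]
[-0.1, -3.0, 0.0, 0.0, -0.2, -3.0, 0.0, 0.0, -0.2, -3.0, 0.0, 0.0, -0.1, -3.0, 0.0, 0.0, -0.2, -3.0, 0.0, 0.0, -0.2, -3.0, 0.0, 0.0, -0.1, -2.9, 0.0, 0.0, -0.2, -3.0, 0.0, 0.0, -0.1, -3.0, 0.0, 0.0, -2.4, -1.1, 1.0, 0.0, -2.4, -1.2, 1.0, 0.0, -2.4, -1.1, 1.0, 0.0]
[-2.4, -1.1, 1.0, 0.0, -2.4, -1.2, 1.0, 0.0]
end [ 0.5312 -0.2232  0.0498] 86.8 26
```

arm_command:
  moves: [0.0,0.0,-2.8,0.0,0.0,0.0,-2.8,0.0,-1.1,-2.3,-0.4,-6.0,-0.9,-2.4,-0.5,-6.1,-0.6,-2.5,-0.4,-6.0,-0.3,-2.5,-0.5,-6.0,-0.1,-2.6,-0.4,-6.1,0.2,-2.5,-0.5,-6.0,0.4,-2.6,-0.4,-6.0,0.7,-2.4,-0.5,-6.1,1.0,-2.4,-0.4,-6.0,-0.2,-3.0,0.0,0.0]

```text
time: 11.62
ee_pos: [0.4136, 0.11, 0.1]
eef_rot: [0.023, 1.0, 0.001, -0.0]
ft_force: [1.7, -0.5, -0.7]
width: 0.0284
grip_force: 15.0
```

arm_command:
  moves: [-0.1,-3.0,0.0,0.0,-0.2,-3.0,0.0,0.0,-0.2,-3.0,0.0,0.0,-0.1,-3.0,0.0,0.0,-0.2,-3.0,0.0,0.0,-0.2,-3.0,0.0,0.0,-0.1,-2.9,0.0,0.0,-0.2,-3.0,0.0,0.0,-0.1,-3.0,0.0,0.0,0,0,0,0]

```text
time: 12.45
ee_pos: [0.4137, -0.1651, 0.0999]
eef_rot: [0.031, 1.0, -0.001, 0.0]
ft_force: [-0.1, 0.4, -1.0]
width: 0.0282
grip_force: 15.0
```

```bash
python3 - <<'E'
from h import *
s=r.read_state();print(pose(),s['width'],s['joint_positions'].round(2))
plan([(.5309,-.2229,.05,86.8)],vmax=2.8)
E
```

```text
(array([ 0.41370156, -0.16512732,  0.09988235]), np.float64(86.46324023274305)) 0.028200445628145665 [-0.26  0.04  0.56  2.09 -0.02  1.02  1.81]
[-2.4, -1.0, 1.0, -0.1, -2.4, -1.0, 1.0, 0.0, -2.4, -1.0, 1.0, -0.1, -2.4, -1.1, 1.0, -0.1, -2.4, -1.0, 1.0, 0.0]
end [ 0.5305 -0.2231  0.0499] 86.8 5
```

arm_command:
  moves: [-2.4,-1.0,1.0,0,-2.4,-1.0,1.0,0.0,-2.4,-1.0,1.0,0,-2.4,-1.1,1.0,0,-2.4,-1.0,1.0,0.0,0,0,0,0,0,0,0,0,0,0,0,0]

```text
time: 13.12
ee_pos: [0.5308, -0.2171, 0.0494]
eef_rot: [0.028, 1.0, 0.0, -0.0]
ft_force: [-0.2, -0.7, -0.2]
width: 0.0283
grip_force: 15.0
```

```bash
python3 - <<'E'
from h import *
print(pose())
plan([(.5309,-.2229,.022,86.8),(.5309,-.2229,.0112,86.8)],vmax=1)
E
```

```text
(array([ 0.53077678, -0.21712982,  0.04936059]), np.float64(86.79588627735089))
[0.0, -0.2, 0.9, 0.0, 0.0, -0.2, 0.9, 0.0, 0.0, -0.2, 0.9, 0.0, 0.0, 0.0, 0.6, 0.0, 0.0, 0.0, 0.5, 0.0]
end [ 0.5304 -0.2231  0.0114] 86.8 5
```

arm_command:
  moves: [0.0,-0.3,0.7,0.0,0.0,-0.3,0.7,0.0,0.0,0,0.7,0.0,0,0,0.6,0,0,0,0,0,0,0,0,0]

```text
time: 13.62
ee_pos: [0.5306, -0.223, 0.0221]
eef_rot: [0.028, 1.0, 0.0, -0.0]
ft_force: [-0.1, 0.0, 0.1]
width: 0.0282
grip_force: 15.0
```

arm_command:
  moves: [0,0,0.4,0,0,0,0.4,0,0,0,0.2,0,0,0,0,0,0,0,0,0]

```text
time: 14.03
ee_pos: [0.531, -0.2233, 0.0124]
eef_rot: [0.028, 1.0, 0.0, -0.0]
ft_force: [0.4, -0.3, -0.4]
width: 0.0284
grip_force: 15.0
```

arm_command:
  moves: [0,0,0.1,0,0,0,0,0,0,0,0,0]

```text
time: 14.28
ee_pos: [0.5311, -0.2233, 0.0116]
eef_rot: [0.028, 1.0, 0.0, 0.0]
ft_force: [-0.5, -0.1, -0.3]
width: 0.0283
grip_force: 15.0
```

arm_command:
  moves: [0,0,0,0,0,0,0,0,0,0,0,0,0,0,0,0]
  fingers: 48

```text
time: 14.62
ee_pos: [0.5311, -0.2233, 0.0116]
eef_rot: [0.028, 1.0, 0.0, 0.0]
ft_force: [-0.5, -0.6, -0.2]
width: 0.0402
grip_force: 0.0
```

arm_command:
  moves: [0,0,-1,0,0,0,-1.5,0,0,0,-2.5,0,0,0,-3,0,0,0,-2,0,0,0,0,0]

```text
time: 15.12
ee_pos: [0.5333, -0.2245, 0.1167]
eef_rot: [0.028, 1.0, -0.001, 0.004]
ft_force: [1.3, -0.4, -0.8]
width: 0.0419
grip_force: 0.0
```

```bash
python3 - <<'E'
from h import *
print(pose())
# bottle: closing axis direction ~ 60deg
plan([(.42,-.18,.13,86.8),(.415,.12,.13,86.8),(.4237,.3715,.09,60)])
E
```

```text
(array([ 0.53333559, -0.22450445,  0.11674357]), np.float64(86.78253413019446))
[2.9, 1.0, -0.3, 0.0, 2.9, 0.9, -0.4, 0.0, 2.9, 1.0, -0.3, 0.0, 2.9, 0.9, -0.3, 0.0, 0.2, 3.0, 0.0, 0.0, 0.2, 3.0, 0.0, 0.0, 0.2, 3.0, 0.0, 0.0, 0.3, 3.0, 0.0, 0.0, 0.2, 3.0, 0.0, 0.0, 0.2, 3.0, 0.0, 0.0, 0.2, 3.0, 0.0, 0.0, 0.2, 2.9, 0.0, 0.0]
[0.2, 3.0, 0.0, 0.0, 0.2, 3.0, 0.0, 0.0, 0.1, 3.1, 0.5, 3.3, 0.2, 3.2, 0.5, 3.4, 0.5, 3.1, 0.5, 3.3, 0.6, 3.1, 0.5, 3.4, 0.8, 3.0, 0.5, 3.3, 1.0, 3.0, 0.5, 3.4, 1.1, 3.0, 0.5, 3.3, 1.3, 2.8, 0.5, 3.4]
end [0.4239 0.371  0.0897] 60.0 22
```

arm_command:
  moves: [2.9,1.0,-0.3,0.0,2.9,0.9,-0.4,0.0,2.9,1.0,-0.3,0.0,2.9,0.9,-0.3,0.0,0.2,3.0,0.0,0.0,0.2,3.0,0.0,0.0,0.2,3.0,0.0,0.0,0.3,3.0,0.0,0.0,0.2,3.0,0.0,0.0,0.2,3.0,0.0,0.0,0.2,3.0,0.0,0.0,0.2,2.9,0.0,0.0]
  fingers: 63

```text
time: 16.12
ee_pos: [0.4133, 0.0621, 0.1249]
eef_rot: [0.028, 1.0, 0.0, 0.0]
ft_force: [2.3, -0.1, -0.2]
width: 0.0547
grip_force: 0.0
```

arm_command:
  moves: [0.2,3.0,0.0,0.0,0.2,3.0,0.0,0.0,0.1,3.1,0.5,3.3,0.2,3.2,0.5,3.4,0.5,3.1,0.5,3.3,0.6,3.1,0.5,3.4,0.8,3.0,0.5,3.3,1.0,3.0,0.5,3.4,1.1,3.0,0.5,3.3,1.3,2.8,0.5,3.4,0,0,0,0,0,0,0,0]

```text
time: 17.12
ee_pos: [0.4205, 0.3735, 0.084]
eef_rot: [0.257, 0.966, -0.0, -0.0]
ft_force: [-0.5, 0.1, -0.1]
width: 0.0547
grip_force: 0.0
```

```bash
python3 - <<'E'
from h import *
print(pose())
plan([(.4237,.3713,.05,60),(.4237,.3713,.02,60)],vmax=1.5)
a=cv2.resize(r.camera("top")[170:245,300:400,::-1],(400,300),interpolation=cv2.INTER_CUBIC);b=cv2.resize(r.camera("scene")[125:200,100:200,::-1],(400,300),interpolation=cv2.INTER_CUBIC)
cv2.imwrite("pics/i.png",np.hstack([a,b]))
E
```

```text
(array([0.42048892, 0.37350472, 0.08399966]), np.float64(60.167718126526935))
[-0.1, 0.0, 1.1, 0.1, -0.2, 0.0, 1.2, 0.0, -0.1, 0.0, 1.1, 0.1, 0.0, 0.0, 1.0, 0.0, 0.0, 0.0, 1.0, 0.0, 0.0, 0.0, 1.0, 0.0]
end [0.424  0.3715 0.02  ] 60.0 6
```

View pics/i.png

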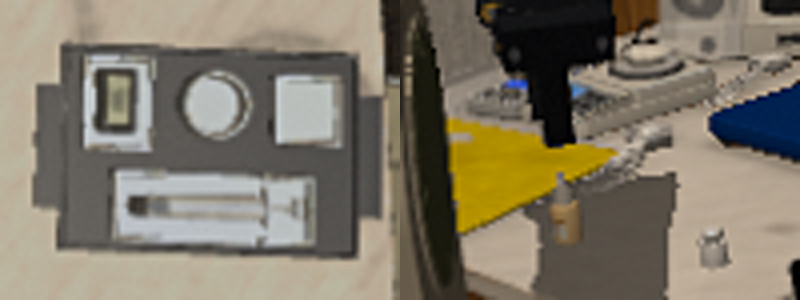

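The thermometer sits in its nest at (118,100), and the syringe is still in place. The fingers are over the bottle at (563,200).

arm_command:
  moves: [-0.1,0.0,1.1,0,-0.2,0.0,1.2,0.0,-0.1,0.0,1.1,0,0.0,0.0,1.0,0.0,0.0,0.0,1.0,0.0,0.0,0.0,1.0,0.0,0,0,0,0,0,0,0,0]

```text
time: 17.88
ee_pos: [0.4244, 0.3699, 0.0198]
eef_rot: [0.259, 0.966, -0.001, -0.0]
ft_force: [-0.6, -0.4, 0.5]
width: 0.0546
grip_force: 0.0
```

arm_command:
  moves: [0,0,0,0,0,0,0,0,0,0,0,0,0,0,0,0,0,0,0,0,0,0,0,0,0,0,0,0,0,0,0,0]
  fingers: 0
  squeeze: 12

```text
time: 18.55
ee_pos: [0.4249, 0.3703, 0.0207]
eef_rot: [0.259, 0.966, 0.0, 0.0]
ft_force: [-0.2, 0.4, 1.0]
width: 0.0207
grip_force: 12.0
```

```bash
python3 - <<'E'
from h import *
plan([(.4249,.3703,.10,60),(.412,.13,.13,86.8),(.415,-.18,.13,86.8)],vmax=2.8)
E
```

```text
[0.0, 0.0, -2.6, 0.0, 0.0, 0.0, -2.7, 0.0, 0.0, 0.0, -2.6, 0.0, -1.2, -2.4, -0.3, -3.0, -1.1, -2.4, -0.4, -3.0, -0.9, -2.5, -0.3, -2.9, -0.9, -2.6, -0.3, -3.0, -0.7, -2.6, -0.4, -3.0, -0.5, -2.6, -0.3, -3.0, -0.4, -2.6, -0.4, -2.9, -0.3, -2.7, -0.3, -3.0, -0.2, -2.6, -0.3, -3.0]
[-0.2, -2.6, 0.0, 0.0, -0.1, -2.6, 0.0, 0.0, -0.2, -2.5, 0.0, 0.0, -0.2, -2.6, 0.0, 0.0, -0.1, -2.6, 0.0, 0.0, -0.2, -2.6, 0.0, 0.0, -0.2, -2.6, 0.0, 0.0, -0.1, -2.6, 0.0, 0.0, -0.2, -2.5, 0.0, 0.0, -0.2, -2.6, 0.0, 0.0, -0.1, -2.6, 0.0, 0.0, -0.2, -2.6, 0.0, 0.0]
end [ 0.415  -0.1802  0.1297] 86.8 24
```

arm_command:
  moves: [0.0,0.0,-1.2,0.0,0.0,0.0,-2.7,0.0,0.0,0.0,-4.0,0.0,-1.2,-2.4,-0.3,-3.0,-1.1,-2.4,-0.4,-3.0,-0.9,-2.5,-0.3,-2.9,-0.9,-2.6,-0.3,-3.0,-0.7,-2.6,-0.4,-3.0,-0.5,-2.6,-0.3,-3.0,-0.4,-2.6,-0.4,-2.9,-0.3,-2.7,-0.3,-3.0,-0.2,-2.6,-0.3,-3.0]

```text
time: 19.55
ee_pos: [0.4119, 0.1289, 0.1306]
eef_rot: [0.027, 1.0, 0.0, 0.0]
ft_force: [0.7, 0.9, 0.4]
width: 0.0211
grip_force: 12.0
```

arm_command:
  moves: [-0.2,-2.6,0.0,0.0,-0.1,-2.6,0.0,0.0,-0.2,-2.5,0.0,0.0,-0.2,-2.6,0.0,0.0,-0.1,-2.6,0.0,0.0,-0.2,-2.6,0.0,0.0,-0.2,-2.6,0.0,0.0,-0.1,-2.6,0.0,0.0,-0.2,-2.5,0.0,0.0,-0.2,-2.6,0.0,0.0,-0.1,-2.6,0.0,0.0,-0.2,-2.6,0.0,0.0]

```text
time: 20.55
ee_pos: [0.4147, -0.1816, 0.1304]
eef_rot: [0.028, 1.0, 0.0, 0.001]
ft_force: [0.1, 0.1, -0.3]
width: 0.0207
grip_force: 12.0
```

```bash
python3 - <<'E'
from h import *
print(pose())
plan([(.527,-.2928,.075,86.8)],vmax=2.5)
E
```

```text
(array([ 0.41472601, -0.18162034,  0.1304111 ]), np.float64(86.80669057396574))
[-1.7, -1.5, 0.8, 0.0, -1.7, -1.5, 0.8, 0.0, -1.7, -1.5, 0.8, 0.0, -1.7, -1.5, 0.8, 0.0, -1.6, -1.5, 0.8, 0.0, -1.7, -1.5, 0.7, 0.0, -1.7, -1.5, 0.8, 0.0]
end [ 0.5267 -0.293   0.0754] 86.8 7
```

arm_command:
  moves: [-1.7,-1.5,0.8,0.0,-1.7,-1.5,0.8,0.0,-1.7,-1.5,0.8,0.0,-1.7,-1.5,0.8,0.0,-1.6,-1.5,0.8,0.0,-1.7,-1.5,0.7,0.0,-1.7,-1.5,0.8,0.0,0,0,0,0,0,0,0,0,0,0,0,0]

```text
time: 21.38
ee_pos: [0.5266, -0.2914, 0.075]
eef_rot: [0.028, 1.0, 0.0, -0.0]
ft_force: [-0.6, 0.2, 0.4]
width: 0.0208
grip_force: 12.0
```

```bash
python3 - <<'E'
from h import *
print(pose(),r.read_state()['width'])
plan([(.527,-.2928,.052,86.8),(.527,-.2928,.029,86.8)],vmax=1)
cv2.imwrite("pics/j.png",cv2.resize(r.camera("scene")[160:300,280:460,::-1],(771,600),interpolation=cv2.INTER_CUBIC))
E
```

```text
(array([ 0.52658915, -0.29144176,  0.07497853]), np.float64(86.80532283110881)) 0.020782159709705962
[0.0, 0.0, 0.8, 0.0, 0.0, -0.1, 0.7, 0.0, 0.0, 0.0, 0.8, 0.0, 0.0, 0.0, 0.8, 0.0, 0.0, 0.0, 0.7, 0.0, 0.0, 0.0, 0.8, 0.0]
end [ 0.5265 -0.2924  0.029 ] 86.8 6
```

View pics/j.png

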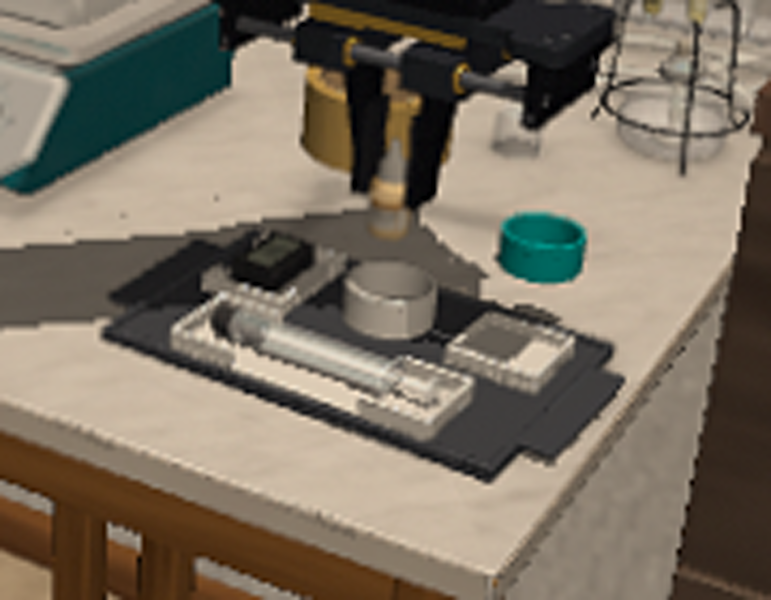

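The bottle hangs upright, base at (388,235), over the cup at (390,290).

arm_command:
  moves: [0.0,-0.1,0.8,0.0,0.0,0,0.7,0.0,0.0,0.0,0.8,0.0,0.0,0.0,0.8,0.0,0.0,0.0,0.7,0.0,0.0,0.0,0.7,0.0,0,0,0,0,0,0,0,0]

```text
time: 22.1
ee_pos: [0.5266, -0.2927, 0.0291]
eef_rot: [0.028, 1.0, 0.0, -0.0]
ft_force: [0.4, -0.7, -0.2]
width: 0.021
grip_force: 12.0
```

Close to the floor (about 1 mm), so lower that, release and lift.

arm_command:
  moves: [0,0,0.1,0,0,0,0,0,0,0,0,0]

```text
time: 22.35
ee_pos: [0.527, -0.2928, 0.0287]
eef_rot: [0.028, 1.0, 0.0, 0.0]
ft_force: [0.4, -0.1, -0.5]
width: 0.0209
grip_force: 12.0
```

arm_command:
  moves: [0,0,0,0,0,0,0,0,0,0,0,0,0,0,0,0,0,0,0,0]
  fingers: 45

```text
time: 22.77
ee_pos: [0.5268, -0.2927, 0.0285]
eef_rot: [0.028, 1.0, 0.0, 0.0]
ft_force: [0.8, 0.0, -0.2]
width: 0.0384
grip_force: 0.0
```

arm_command:
  moves: [0,0,-1,0,0,0,-1.5,0,0,0,-2.5,0,0,0,-3,0,0,0,-2,0,0,0,0,0]

```text
time: 23.27
ee_pos: [0.5288, -0.2943, 0.1339]
eef_rot: [0.028, 1.0, -0.001, 0.003]
ft_force: [0.0, -0.4, 1.0]
width: 0.0391
grip_force: 0.0
```

```bash
python3 - <<'E'
from h import *
print(pose())
# stopper, closing along x: yaw 0
plan([(.42,-.22,.13,86.8),(.412,.12,.13,86.8),(.43,.2,.13,45),(.5704,.1999,.08,0)])
E
```

```text
(array([ 0.52878554, -0.29425775,  0.1338634 ]), np.float64(86.78390455512616))
[2.8, 1.7, 0.1, 0.0, 2.8, 1.7, 0.1, 0.0, 2.9, 1.7, 0.1, 0.0, 2.8, 1.7, 0.1, 0.0, 0.2, 3.1, 0.0, 0.0, 0.3, 3.1, 0.0, 0.0, 0.2, 3.0, 0.0, 0.0, 0.3, 3.1, 0.0, 0.0, 0.2, 3.1, 0.0, 0.0, 0.3, 3.1, 0.0, 0.0, 0.2, 3.1, 0.0, 0.0, 0.3, 3.1, 0.0, 0.0]
[0.2, 3.0, 0.0, 0.0, 0.2, 3.1, 0.0, 0.0, 0.3, 3.1, 0.0, 0.0, -0.2, 1.2, 0.0, 6.0, -0.1, 1.1, 0.0, 5.9, 0.1, 1.2, 0.0, 6.0, 0.1, 1.2, 0.0, 6.0, 0.3, 1.1, 0.0, 5.9, 0.4, 1.1, 0.0, 6.0, 0.6, 1.0, 0.0, 6.0, -1.4, 1.4, 0.7, 6.4, -1.3, 1.6, 0.7, 6.5]
[-1.1, 1.7, 0.7, 6.4, -0.8, 1.8, 0.7, 6.4, -0.7, 1.9, 0.8, 6.4, -0.4, 2.0, 0.7, 6.5, -0.3, 2.0, 0.7, 6.4]
end [0.5706 0.1996 0.0799] -0.0 29
```

```bash
python3 - <<'E'
from h import *
k=512/800
def tri(a,b):
    o1,d1=ray("top",*(np.array(a)*k));o2,d2=ray("scene",*(np.array(b)*k))
    s=np.linalg.lstsq(np.c_[d1,-d2],o2-o1,rcond=None)[0];return ((o1+d1*s[0]+o2+d2*s[1])/2).round(3),np.linalg.norm(o1+d1*s[0]-o2-d2*s[1]).round(3)
print(tri((262,190),(393,165)),tri((235,128),(398,163)))
for z in(0,.2,.4,.6):print(z,px("top",303*k,200*k,z).round(3),px("top",262*k,190*k,z).round(3))
cv2.imwrite("pics/k.png",cv2.resize(r.camera("scene")[0:150,190:390,::-1],(800,600),interpolation=cv2.INTER_CUBIC))
E
```

```text
(array([0.711, 0.2  , 0.202]), np.float64(0.022)) (array([0.819, 0.259, 0.18 ]), np.float64(0.001))
0 [0.74  0.167] [0.761 0.246]
0.2 [0.687 0.142] [0.705 0.208]
0.4 [0.634 0.117] [0.648 0.171]
0.6 [0.581 0.092] [0.592 0.133]
```

View pics/k.png

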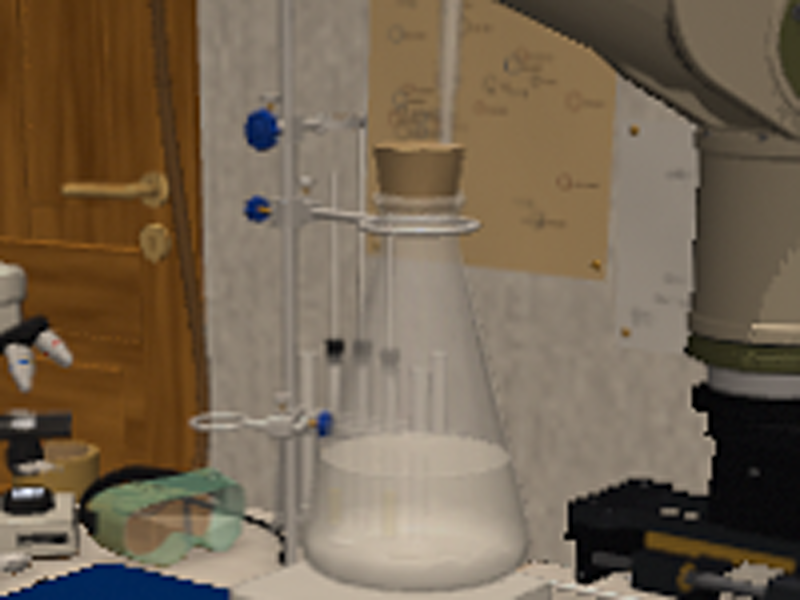

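The stand rod rises at about (0.74, 0.17), with a ring at about (0.70, 0.21, 0.2). With the fingers closing along x, the gripper reaches x≈0.665 at the stopper, so it clears both.

arm_command:
  moves: [2.8,1.7,0.1,0.0,2.8,1.7,0.1,0.0,2.9,1.7,0.1,0.0,2.8,1.7,0.1,0.0,0.2,3.1,0.0,0.0,0.3,3.1,0.0,0.0,0.2,3.0,0.0,0.0,0.3,3.1,0.0,0.0,0.2,3.1,0.0,0.0,0.3,3.1,0.0,0.0,0.2,3.1,0.0,0.0,0.3,3.1,0.0,0.0]
  fingers: 55

```text
time: 24.32
ee_pos: [0.4108, 0.0306, 0.1242]
eef_rot: [0.028, 1.0, 0.0, -0.0]
ft_force: [0.5, -0.3, 0.9]
width: 0.048
grip_force: 0.0
```

arm_command:
  moves: [0.2,3.0,0.0,0.0,0.2,3.1,0.0,0.0,0.3,3.1,0.0,0.0,-0.2,1.2,0.0,6.0,-0.1,1.1,0.0,5.9,0.1,1.2,0.0,6.0,0.1,1.2,0.0,6.0,0.3,1.1,0.0,5.9,0.4,1.1,0.0,6.0,0.6,1.0,0.0,6.0,0,0,0,0,0,0,0,0]

```text
time: 25.32
ee_pos: [0.4268, 0.2013, 0.124]
eef_rot: [0.381, 0.925, -0.001, -0.0]
ft_force: [0.5, -0.5, -0.1]
width: 0.0481
grip_force: 0.0
```

```bash
python3 - <<'E'
from h import *
print(pose())
plan([(.47,.205,.10,0),(.5704,.1999,.05,0)],vmax=2.2)
E
```

```text
(array([0.42677398, 0.20129749, 0.12402061]), np.float64(45.25671062603414))
[-0.4, 0.5, 0.3, 6.5, -0.3, 0.5, 0.4, 6.4, -0.3, 0.5, 0.3, 6.5, -0.3, 0.6, 0.4, 6.5, -0.1, 0.6, 0.3, 6.4, -0.1, 0.6, 0.4, 6.5, 0.0, 0.7, 0.3, 6.5, -0.1, 1.7, 0.8, 0.0, -0.1, 1.6, 0.9, 0.0, -0.1, 1.7, 0.8, 0.0, 0.0, 1.7, 0.8, 0.0, -0.1, 1.6, 0.9, 0.0]
[-0.1, 1.7, 0.8, 0.0]
end [0.5705 0.2    0.05  ] -0.0 13
```

arm_command:
  moves: [-0.4,0.5,0.3,6.5,-0.3,0.5,0.4,6.4,-0.3,0.5,0.3,6.5,-0.3,0.6,0.4,6.5,-0.1,0.6,0.3,6.4,-0.1,0.6,0.4,6.5,0.0,0.7,0.3,6.5,-0.1,1.7,0.8,0.0,-0.1,1.6,0.9,0.0,-0.1,1.7,0.8,0.0,0.0,1.7,0.8,0.0,-0.1,1.6,0.9,0.0]

```text
time: 26.32
ee_pos: [0.5546, 0.1994, 0.0581]
eef_rot: [0.708, 0.707, -0.0, 0.0]
ft_force: [-0.4, -0.0, 0.0]
width: 0.0476
grip_force: 0.0
```

arm_command:
  moves: [-0.1,1.7,0.8,0.0,0,0,0,0,0,0,0,0,0,0,0,0]

```text
time: 26.65
ee_pos: [0.5703, 0.1989, 0.0506]
eef_rot: [0.708, 0.706, -0.0, -0.0]
ft_force: [-0.2, 0.7, -0.3]
width: 0.0478
grip_force: 0.0
```

```bash
python3 - <<'E'
from h import *
print(pose())
plan([(.5704,.1999,.008,0)],vmax=1)
a=cv2.resize(r.camera("top")[170:245,300:400,::-1],(400,300),interpolation=cv2.INTER_CUBIC);b=cv2.resize(r.camera("scene")[120:195,170:270,::-1],(400,300),interpolation=cv2.INTER_CUBIC)
cv2.imwrite("pics/l.png",np.hstack([a,b]))
E
```

```text
(array([0.57030699, 0.19893442, 0.05061213]), np.float64(-0.21171706131875087))
[0.0, 0.0, 0.9, 0.0, 0.0, 0.0, 0.8, -0.1, 0.1, 0.0, 0.9, 0.0, 0.0, 0.0, 0.8, -0.1, 0.0, 0.0, 0.9, 0.0]
end [0.5703 0.1999 0.0076] -0.0 5
```

View pics/l.png

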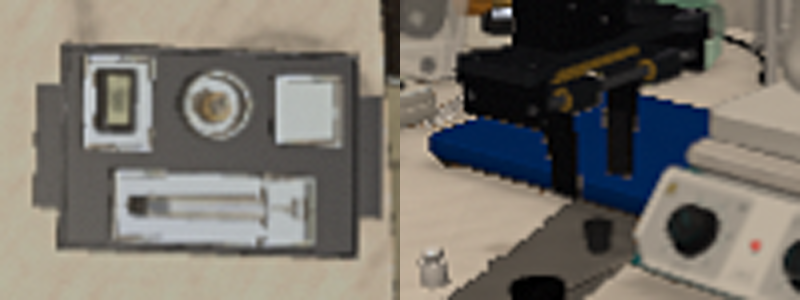

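The bottle stands in the cup at (212,104). The fingers straddle the small stopper at (600,235). Lower and grip.

arm_command:
  moves: [0.0,0.0,0.9,0.0,0.0,0.0,0.8,0,0.1,0.0,0.9,0.0,0.0,0.0,0.8,0,0.0,0.0,0.8,0.0,0,0,0,0,0,0,0,0]

```text
time: 27.33
ee_pos: [0.5705, 0.2004, 0.0078]
eef_rot: [0.709, 0.705, -0.001, -0.0]
ft_force: [-0.3, -0.0, -0.1]
width: 0.0477
grip_force: 0.0
```

arm_command:
  moves: [0,0,0,0,0,0,0,0,0,0,0,0,0,0,0,0,0,0,0,0,0,0,0,0,0,0,0,0]
  fingers: 0

```text
time: 27.92
ee_pos: [0.571, 0.2007, 0.0088]
eef_rot: [0.709, 0.705, 0.0, 0.0]
ft_force: [-0.5, 0.3, 1.0]
width: 0.0214
grip_force: 12.0
```

```bash
python3 - <<'E'
from h import *
p=pose();print(p)
plan([(*p[0][:2],.06,0),(.46,.2,.10,0),(.412,.13,.10,60),(.415,-.2,.10,86.8)],vmax=2.8)
E
```

```text
(array([0.57103822, 0.20067301, 0.00878543]), np.float64(-0.2849931528910656))
[0.0, 0.0, -2.6, -0.1, 0.0, 0.0, -2.5, -0.2, 0.0, -2.2, -0.8, 0.0, 0.0, -2.2, -0.8, 0.0, 0.0, -2.3, -0.8, 0.0, -0.1, -2.2, -0.8, 0.0, 0.0, -2.2, -0.8, 0.0, -0.7, -0.5, 0.0, -6.0, -0.6, -0.5, 0.0, -6.0, -0.6, -0.6, 0.0, -6.0, -0.5, -0.7, 0.0, -6.0, -0.5, -0.7, 0.0, -6.0]
[-0.3, -0.8, 0.0, -6.0, -0.3, -0.8, 0.0, -6.0, -0.2, -0.8, 0.0, -6.0, -0.1, -0.9, 0.0, -6.0, 0.0, -0.8, 0.0, -6.0, -1.4, -2.4, 0.0, -2.2, -1.3, -2.4, 0.0, -2.3, -1.2, -2.5, 0.0, -2.2, -1.1, -2.5, 0.0, -2.2, -1.0, -2.5, 0.0, -2.3, -1.0, -2.6, 0.0, -2.2, -0.8, -2.7, 0.0, -2.2]
[-0.7, -2.6, 0.0, -2.3, -0.6, -2.7, 0.0, -2.2, -0.5, -2.7, 0.0, -2.2, -0.4, -2.7, 0.0, -2.3, -0.2, -2.8, 0.0, -2.2]
end [ 0.4146 -0.2001  0.0998] 86.8 29
```

arm_command:
  moves: [0.0,0.0,-2.6,0,0.0,0.0,-2.5,0,0.0,-2.2,-0.8,0.0,0.0,-2.2,-0.8,0.0,0.0,-2.3,-0.8,0.0,-0.1,-2.2,-0.8,0.0,0.0,-2.2,-0.8,0.0,-0.7,-0.5,0.0,-6.0,-0.6,-0.5,0.0,-6.0,-0.6,-0.6,0.0,-6.0,-0.5,-0.7,0.0,-6.0,-0.5,-0.7,0.0,-6.0]

```text
time: 28.92
ee_pos: [0.4359, 0.1651, 0.0996]
eef_rot: [0.5, 0.866, 0.0, -0.0]
ft_force: [0.3, 0.5, -0.4]
width: 0.0212
grip_force: 12.0
```

arm_command:
  moves: [-0.3,-0.8,0.0,-6.0,-0.3,-0.8,0.0,-6.0,-0.2,-0.8,0.0,-6.0,-0.1,-0.9,0.0,-6.0,0.0,-0.8,0.0,-6.0,-1.4,-2.4,0.0,-2.2,-1.3,-2.4,0.0,-2.3,-1.2,-2.5,0.0,-2.2,-1.1,-2.5,0.0,-2.2,-1.0,-2.5,0.0,-2.3,-1.0,-2.6,0.0,-2.2,-0.8,-2.7,0.0,-2.2]

```text
time: 29.92
ee_pos: [0.4124, -0.0633, 0.0997]
eef_rot: [0.127, 0.992, 0.0, 0.0]
ft_force: [0.7, 0.1, 0.4]
width: 0.0212
grip_force: 12.0
```

arm_command:
  moves: [-0.7,-2.6,0.0,-2.3,-0.6,-2.7,0.0,-2.2,-0.5,-2.7,0.0,-2.2,-0.4,-2.7,0.0,-2.3,-0.2,-2.8,0.0,-2.2,0,0,0,0]

```text
time: 30.42
ee_pos: [0.4116, -0.2045, 0.1]
eef_rot: [0.032, 0.999, -0.001, 0.001]
ft_force: [-0.7, -0.4, -0.3]
width: 0.0216
grip_force: 12.0
```

```bash
python3 - <<'E'
from h import *
print(pose())
plan([(.43,-.33,.09,86.8),(.5231,-.3627,.055,86.8)],vmax=2.5)
E
```

```text
(array([ 0.41159747, -0.20446603,  0.099963  ]), np.float64(86.35392401260636))
[-0.4, -2.1, 0.2, -0.1, -0.5, -2.0, 0.1, 0.0, -0.4, -2.1, 0.2, -0.1, -0.4, -2.1, 0.2, -0.1, -0.5, -2.0, 0.1, -0.1, -0.4, -2.1, 0.2, 0.0, -1.9, -0.6, 0.7, 0.0, -1.9, -0.5, 0.7, 0.0, -1.9, -0.6, 0.7, 0.0, -1.9, -0.5, 0.7, 0.0, -1.9, -0.6, 0.7, 0.0]
end [ 0.5233 -0.3631  0.055 ] 86.8 11
```

arm_command:
  moves: [-0.4,-2.1,0.2,0,-0.5,-2.0,0.1,0.0,-0.4,-2.1,0.2,0,-0.4,-2.1,0.2,0,-0.5,-2.0,0.1,0,-0.4,-2.1,0.2,0.0,-1.9,-0.6,0.7,0.0,-1.9,-0.5,0.7,0.0,-1.9,-0.6,0.7,0.0,-1.9,-0.5,0.7,0.0,-1.9,-0.6,0.7,0.0,0,0,0,0]

```text
time: 31.42
ee_pos: [0.5265, -0.3577, 0.0527]
eef_rot: [0.029, 1.0, 0.0, -0.0]
ft_force: [-0.2, 0.7, -1.0]
width: 0.0215
grip_force: 12.0
```

arm_command:
  moves: [0,0,0,0,0,0,0,0]

```text
time: 31.58
ee_pos: [0.5232, -0.3584, 0.0544]
eef_rot: [0.031, 1.0, 0.0, -0.0]
ft_force: [-1.0, -0.5, -0.4]
width: 0.0212
grip_force: 12.0
```

```bash
python3 - <<'E'
from h import *
print(pose())
plan([(.5231,-.3627,.03,86.8),(.5231,-.3627,.0165,86.8)],vmax=.8)
E
```

```text
(array([ 0.5232071 , -0.3584384 ,  0.05441973]), np.float64(86.4857514775312))
[0.0, -0.1, 0.6, -0.1, 0.0, -0.1, 0.6, -0.1, 0.0, -0.1, 0.6, 0.0, 0.0, -0.1, 0.6, -0.1, 0.0, 0.0, 0.7, 0.0, 0.0, 0.0, 0.7, 0.0]
end [ 0.523  -0.3624  0.0164] 86.8 6
```

arm_command:
  moves: [0.0,-0.1,0.6,0,0.0,-0.1,0.6,0,0.0,-0.1,0.6,0.0,0.0,-0.1,0.6,0,0.0,0.0,0.7,0.0,0.0,0.0,0.6,0.0,0,0,0,0,0,0,0,0,0,0,0,0]

```text
time: 32.33
ee_pos: [0.5237, -0.3625, 0.0176]
eef_rot: [0.03, 1.0, 0.0, -0.0]
ft_force: [-0.2, -0.3, 0.7]
width: 0.0214
grip_force: 12.0
```

arm_command:
  moves: [0,0,0.1,0,0,0,0,0,0,0,0,0]

```text
time: 32.58
ee_pos: [0.5237, -0.3624, 0.0166]
eef_rot: [0.03, 1.0, 0.0, 0.0]
ft_force: [-0.7, -0.2, 1.1]
width: 0.0213
grip_force: 12.0
```

arm_command:
  moves: [0,0,0,0,0,0,0,0,0,0,0,0,0,0,0,0,0,0,0,0]
  fingers: 45

```text
time: 33.0
ee_pos: [0.5236, -0.3625, 0.0165]
eef_rot: [0.03, 1.0, 0.0, 0.0]
ft_force: [0.2, 0.1, -0.4]
width: 0.0379
grip_force: 0.0
```

arm_command:
  moves: [0,0,-1,0,0,0,-1.5,0,0,0,-2.5,0,0,0,-3,0,0,0,-3,0,2.5,0,0,0,2.5,0,0,0,2.5,2,0,0,0,3,0,0,0,3,0,0,0,3,0,0,0,3,0,0]

```text
time: 34.0
ee_pos: [0.4573, -0.2173, 0.128]
eef_rot: [0.031, 1.0, 0.0, 0.001]
ft_force: [0.8, 0.3, 0.1]
width: 0.0394
grip_force: 0.0
```

arm_command:
  moves: [0,3,0,0,0,3,0,0,0,3,0,0,0,3,0,0,0,2,0,0,0,0,0,0]

```text
time: 34.5
ee_pos: [0.4665, -0.0742, 0.1279]
eef_rot: [0.028, 1.0, 0.001, 0.001]
ft_force: [0.7, 0.3, 0.1]
width: 0.0394
grip_force: 0.0
```

```bash
python3 - <<'E'
from h import *
print(pose())
a=cv2.resize(r.camera("top")[170:245,300:400,::-1],(400,300),interpolation=cv2.INTER_CUBIC);b=cv2.resize(r.camera("scene")[200:275,300:400,::-1],(400,300),interpolation=cv2.INTER_CUBIC)
c=cv2.resize(r.camera("scene")[:,:,::-1],(400,300));d=cv2.resize(r.camera("top")[:,:,::-1],(400,300))
cv2.imwrite("pics/m.png",np.vstack([np.hstack([a,b]),np.hstack([c,d])]))
E
```

```text
(array([ 0.46654559, -0.0742472 ,  0.12789836]), np.float64(86.80331514862735))
```

View pics/m.png

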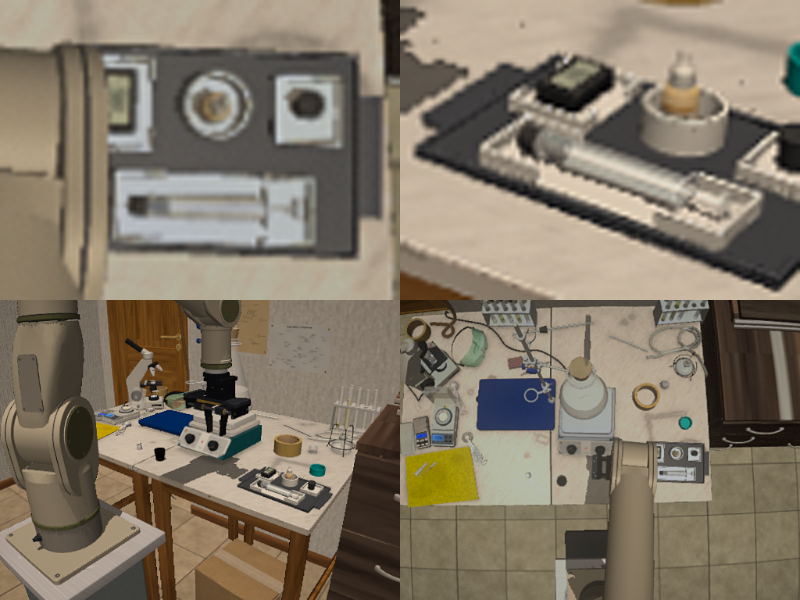

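All four items are in place: thermometer (575,80) flat, bottle (683,90) upright, syringe in the trough, stopper at (305,102) in the square nest. The weight and big stopper haven't moved.

```bash
python3 -c "
from bench import r
print(r.close_job())"
```

```text
the job is handed in; nothing more can be done
None
```

I packed the kit in the order asked and handed the job in at about 35 s. The last pictures show all four items in their places, the weight and big stopper still standing where they were, and the arm touching nothing.

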